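# Move the glass carrier from drip stand to dipping cradle with a change of grip

## Task

Lift the loaded glass carrier out of the drip stand, set it down upright in the shallow drip tray and let go of it. Then take it up again and lower it upright into the dipping cradle until it stands fully down on the cradle floor, between the tall end walls and the low side lips, and let go. The stand leaves only the two ends of the carrier free to grip and the cradle only its two long sides, so change the grip while it stands in the tray.

Things in the scene. Friction and masses are not known exactly. Their poses are not given: they have to be found in the camera images.
- carrier_mid (a point): Centre (30 mm above the underside) of the loaded carrier: open white plastic box, 60 long (x) by 34 wide (y) by 60 mm high (z up), about 0.12 kg, six thin cover glasses inside below its rim. Same either way round; its flat ends and flat sides can both be gripped at half height. Starts in the stand, lying along the stand's x. The empty carrier, jar, beaker and small box farther back are bystanders.
- stand: Drip stand, fixed, bright metal. Origin: centre of its underside on the bench, z up. Floor plate 76 (x) by 66 mm (y), 4 mm thick; the carrier stands on it. Two upright panels, 44 mm long in x, 4 mm thick, 64 mm high, run along the carrier's long sides with a 6 mm gap each; the ends (+x and -x) are open.
- tray: Shallow drip tray, fixed, steel, 160 mm square outside, floor 3 mm above the bench, 3 mm thick rim 7 mm above the bench. Origin at the centre of its underside, z up. It starts empty.
- cradle: Dipping cradle, fixed, grey plastic. Origin: centre of its underside on the bench, x lengthwise, z up; same either way round. Floor 4 mm above the bench. Two end walls across x, 72 mm apart inside, 26 mm wide, 67 mm high, tops flared outward. Two side lips along x, 46 mm apart inside, 3 mm thick, only 9 mm high. The seated carrier lies along x, 6 mm play all round, centre 34 mm above the bench.
There are look-alikes about, which are no part of the job. Leave any red look-alike of the cradle alone.

How it is judged:
On the way:
1. the carrier stands upright on the floor of the drip tray, let go (x of carrier_mid in the frame of tray between -0.065 and 0.065 m and y of carrier_mid in the frame of tray between -0.065 and 0.065 m and z of carrier_mid in the frame of tray between 0.028 and 0.038 m and angle between carrier_mid's own z axis and vertical below 0.15 rad and linear speed of carrier below 0.03 m/s and contact force between the fingers and carrier below 0.1 N), for 0.2 s.
At the end, for the whole second after the job is handed in: The loaded carrier sits upright (within 8 degrees) and at rest on the cradle's floor (its centre 29 to 38 mm above the bench), its centre within 12 mm of the cradle's centre along and across, its long axis within 15 degrees of the cradle's, not touched by the fingers (x of carrier_mid in the frame of cradle between -0.012 and 0.012 m and y of carrier_mid in the frame of cradle between -0.012 and 0.012 m and z of carrier_mid in the frame of cradle between 0.029 and 0.038 m and angle between the x axis of carrier_mid and the x axis of cradle, either way round below 0.26 rad and angle between carrier_mid's own z axis and vertical below 0.15 rad and linear speed of carrier below 0.03 m/s and contact force between the fingers and carrier below 0.1 N).
It also fails if it takes over 59 s, if anything falls off the work surface, if the arm or the gripper's body presses on something with over 40 N, if the wrist force passes 120 N, or if a joint passes its speed limit or range.

## Robot

A 6-joint arm with a two-finger parallel gripper is mounted at the origin on a cart in front of the work surface, level with it; the furniture and walls round the work are solid. World frame = base frame: x ahead of the robot, y to its left, z up, the work surface at z = 0. Lengths are in m, angles in rad, forces in N, time in s.
With the tool pointing down it reaches from about 0.275 to 0.75 m from the base axis. Payload 10.2 kg.
Tool frame: the origin (TCP) lies midway between the tips of the shut fingers; the grasp point (between the pads) lies 19 mm behind it (env.hold_point_z is the distance from the TCP to the grasp point, in m); x points along the fingers, z is the direction in which the jaws open and shut, and the axes are right-handed (so a half turn about x gives the same grasp; the last joint's range is limited). The gripper opens to 85 mm and grips with 20 to 120 N. Pads are 22 mm wide; open, the fingers measure 114 mm over their backs; the gripper's body (76 mm by 85 mm) begins 54 mm behind the grasp point. The pads swing forward as they close: fully open they stand 13 mm farther back than shut.
Start: joints at [-1.518, 0.313, 1.498, -0, 1.331, -0.223], TCP at [0.143, -0.505, 0.231] pointing down, gripper open.
Joint ranges: [-2.94, 2.94], [-0.97, 2.17], [0.19, 2.56], [-1.23, 4.37], [0.02, 3.11], [-2.88, 2.88]. Speed limits (rad/s): [2.39, 2.39, 3.01, 3.14, 3.14, 3.14].

## Interface

Orientations are given as a unit quaternion [x, y, z, w].
In Python, from bench import env, kinematics, monitor, eyes, job gives the robot as it stands. The module is installed in compiled form; this text tells all that it offers. Calls block until the motion is done:
- env.reach(position, orientation): joint-space move of the TCP to a pose.
- env.movel(position, velocity=0.15, frame=None, guard=None): straight line of the TCP; frame=None keeps the orientation; velocity is the mean speed in m/s. With guard (N) it stops when the force on the tool has changed by that much, and returns True; else False.
- env.set_joints(angles): joint-space move.
- env.release() and env.close_gripper(effort=None): open the fingers fully, or close them until they stop; effort is the grip in N (None keeps the last).
- env.hold(seconds).
- kinematics.ik(position, orientation): joint angles nearest the present ones, or None.
- monitor.sense(): the state.
- eyes.grab_frame(name): name is "scene" or "top" or "wrist"; returns a dict with "frame" (384x512x3 uint8, red, green, blue), "mtx" (3x3 intrinsics, pixels), "view" (4x4, takes a point from world to camera coordinates). Camera axes: x right, y down, z forward; pixel columns grow to the right and rows downward; lengths in m; the calibration is good to about 2 mm. A picture is of the moment at which its call begins. There is no depth.
A pose or a line that the arm cannot do raises env.MotionError and nothing moves.
- job.hand_in(): hands the job in, once; it reports no verdict.
The state is a dict: "clock": time; "joints": joint angles; "qvel": joint speeds; "joint_efforts": joint torques, N m; "position": TCP position; "ee_rot": TCP orientation; "contact_force": force on the tool from outside, world axes, zero at the start; "ft_torque": the same for the moment, N m; "finger_gap": opening from 0.0 (shut) to 1.0 (fully open).
Only numpy, scipy, OpenCV 4.12 (cv2) and the standard library are available. Lean on these libraries where they do the work, as an engineer would, in place of code of your own. Each camera call takes 0.05 s, during which the arm holds its last target.

## Working session

There is one attempt and no reset: what is moved stays moved. The work goes in short steps, each a Python script; the robot and the scene stay as the last script left them, time stands still between calls to the robot, and variables do not carry over. Pictures are saved under pics/ and viewed, and the job is handed in when it is done.

```bash
mkdir -p pics; cat > h.py <<'E'
import numpy as np, cv2
from bench import env, kinematics, monitor, eyes, job
def snap(cam,name):
    d=eyes.grab_frame(cam); cv2.imwrite(f'pics/{name}.png',d['frame'][:,:,::-1])
    np.savez(f'pics/{name}.npz',**d); return d
def ray(d,u,v,z):
    V=np.array(d['view']);R=V[:3,:3];t=V[:3,3];c=-R.T@t
    r=R.T@np.linalg.inv(d['mtx'])@np.array([u,v,1.]); return c+r*(z-c[2])/r[2]
def proj(d,p):
    V=np.array(d['view']);q=d['mtx']@(V[:3,:3]@np.array(p)+V[:3,3]);return q[:2]/q[2]
def cam(d):
    V=np.array(d['view']);return -V[:3,:3].T@V[:3,3]
E
python3 - <<'E'
from h import *
for c in ['scene','top','wrist']:
    d=snap(c,c+'0'); print(c,cam(d).round(3),d['mtx'].round(1).tolist())
s=monitor.sense();print(s['clock'],s['position'],s['ee_rot'],s['contact_force'],s['finger_gap'],env.hold_point_z)
E
```

```text
scene [-0.513 -0.88   0.772] [[479.6, 0.0, 257.6], [0.0, 479.6, 204.0], [0.0, 0.0, 1.0]]
top [ 0.39  -0.008  0.882] [[351.2, 0.0, 259.2], [0.0, 351.2, 189.9], [0.0, 0.0, 1.0]]
wrist [ 0.218 -0.483  0.373] [[309.3, 0.0, 260.9], [0.0, 309.3, 192.3], [0.0, 0.0, 1.0]]
0.15 [ 0.14292817 -0.50495834  0.23086174] [ 0.4267969   0.56422214 -0.426256    0.56374072] [-0.24269219 -0.21671971  0.34651129] 0.9996498711123761 0.0187
```

View pics/top0.png

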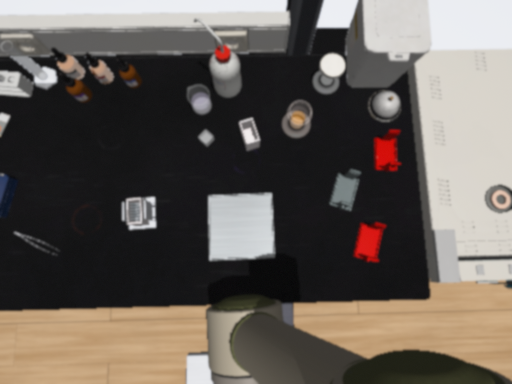

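View pics/scene0.png

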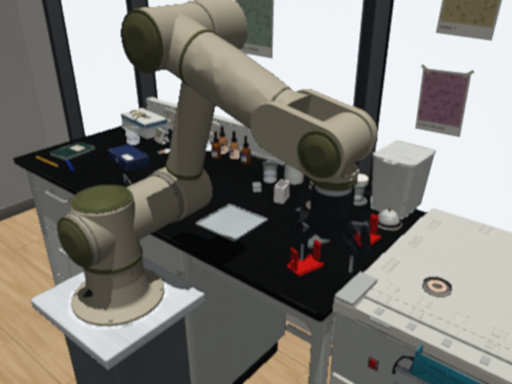

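View pics/wrist0.png

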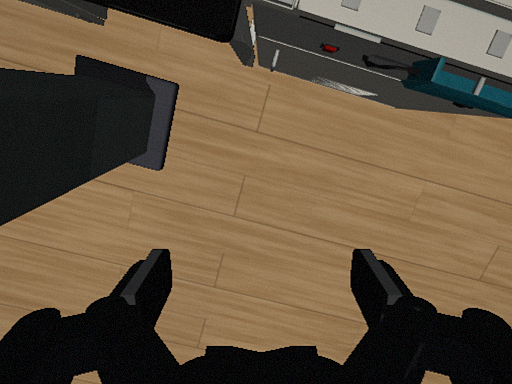

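```bash
python3 - <<'E'
import cv2,numpy as np
a=cv2.imread('pics/top0.png')
b=[cv2.resize(a[185:241,105:175],None,fx=5,fy=5,interpolation=cv2.INTER_CUBIC),cv2.resize(a[160:220,315:375],None,fx=6,fy=6,interpolation=cv2.INTER_CUBIC)]
H=max(x.shape[0] for x in b)
b=[cv2.copyMakeBorder(x,0,H-x.shape[0],0,10,0) for x in b]
cv2.imwrite('pics/crop.png',np.hstack(b))
from h import ray
d=np.load('pics/top0.npz')
for n,u,v,z in [('stand',139,213,.064),('tray',241,227,.007),('cradle',345,190,.009)]: print(n,ray(d,u,v,z).round(4))
E
```

```text
stand [0.4825 0.2592 0.064 ]
tray [0.4483 0.0246 0.007 ]
cradle [ 0.5354 -0.2399  0.009 ]
```

View pics/crop.png

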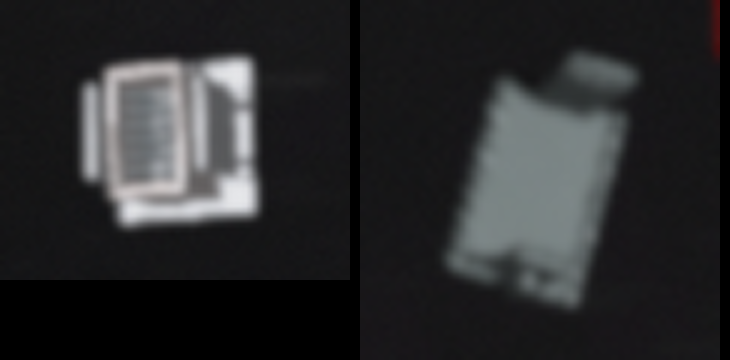

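```bash
cat >> h.py <<'E'
from scipy.spatial.transform import Rotation as Rn
def quat(a):  # tool down, jaws along world angle a
    x=np.array([0,0,-1.]);z=np.array([np.cos(a),np.sin(a),0]);y=np.cross(z,x)
    return Rn.from_matrix(np.c_[x,y,z]).as_quat()
E
python3 - <<'E'
from h import *
d=np.load('pics/top0.npz')
P=np.array([ray(d,u,v,.064) for u,v in [(125.6,198.4),(141.6,197),(142.4,223),(127,225)]])[:,:2]
print(P.round(4).tolist(),P.mean(0), [np.linalg.norm(P[i]-P[i-1]).round(4) for i in range(4)])
e=P[0]+P[1]-P[2]-P[3];print('ang',np.degrees(np.arctan2(e[1],e[0])))
for p in ((0,0),): pass
w=np.load('pics/wrist0.npz');V=w['view'];s=monitor.sense()
R=Rn.from_quat(s['ee_rot']).as_matrix()
print('R',R.round(3).tolist());c=cam(w);print('cam in tool',R.T@(c-s['position']),'look',R.T@V[2,:3],'imgx',R.T@V[0,:3])
for a in (0,np.pi,np.pi/2,-np.pi/2):
  for p in ([.48,.26,.16],[.45,.02,.16],[.535,-.24,.16]):
    q=kinematics.ik(p,quat(a)); print(round(a,2),p,None if q is None else np.round(q,2).tolist())
E
```

```text
[[0.5176, 0.2916], [0.5201, 0.2544], [0.4591, 0.2505], [0.4553, 0.2859]] [0.48803321 0.2705936 ] [np.float64(0.0626), np.float64(0.0373), np.float64(0.0611), np.float64(0.0355)]
ang 4.428983857381317
R [[-0.0, 0.962, 0.272], [0.001, 0.272, -0.962], [-1.0, 0.0, -0.001]]
cam in tool [-0.14229462  0.07850462 -0.00112718] look [ 9.52632629e-01 -3.04123408e-01  1.65393950e-04] imgx [-3.31396745e-04 -4.94225134e-04  9.99999823e-01]
0 [0.48, 0.26, 0.16] [0.28, 0.42, 1.54, -0.0, 1.18, 0.28]
0 [0.45, 0.02, 0.16] [-0.22, 0.22, 1.81, -0.0, 1.1, -0.22]
0 [0.535, -0.24, 0.16] [-0.62, 0.51, 1.4, -0.0, 1.23, -0.62]
3.14 [0.48, 0.26, 0.16] [0.28, 0.42, 1.54, -0.0, 1.18, -2.86]
3.14 [0.45, 0.02, 0.16] None
3.14 [0.535, -0.24, 0.16] [-0.62, 0.51, 1.4, -0.0, 1.23, 2.52]
1.57 [0.48, 0.26, 0.16] [0.28, 0.42, 1.54, -0.0, 1.18, -1.29]
1.57 [0.45, 0.02, 0.16] [-0.22, 0.22, 1.81, -0.0, 1.1, -1.79]
1.57 [0.535, -0.24, 0.16] [-0.62, 0.51, 1.4, -0.0, 1.23, -2.19]
-1.57 [0.48, 0.26, 0.16] [0.28, 0.42, 1.54, -0.0, 1.18, 1.85]
-1.57 [0.45, 0.02, 0.16] [-0.22, 0.22, 1.81, -0.0, 1.1, 1.35]
-1.57 [0.535, -0.24, 0.16] [-0.62, 0.51, 1.4, -0.0, 1.23, 0.95]
```

```bash
python3 - <<'E'
from h import *
env.reach([.535,-.24,.20],quat(np.radians(-105))); print(monitor.sense()['clock'])
snap('wrist','w_cr')
env.reach([.488,.2705,.20],quat(.07)); print(monitor.sense()['clock'])
snap('wrist','w_st'); snap('top','top1')
E
```

```text
1.8833
3.7917
```

View pics/w_cr.png

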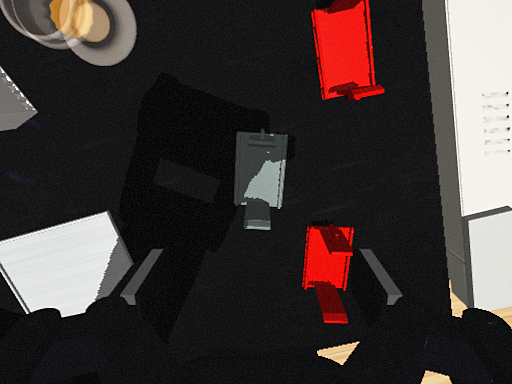

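View pics/w_st.png

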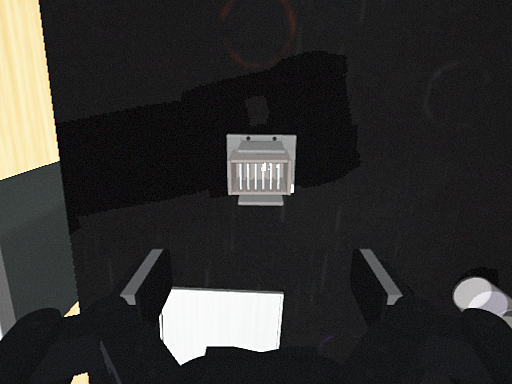

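```bash
python3 - <<'E'
import cv2,numpy as np
a=cv2.imread('pics/w_cr.png');b=cv2.imread('pics/w_st.png')
x=cv2.resize(a[120:240,215:310],None,fx=4,fy=4,interpolation=cv2.INTER_CUBIC);x=np.clip(x.astype(int)*2,0,255).astype('uint8')
y=cv2.resize(b[120:240,215:310],None,fx=4,fy=4,interpolation=cv2.INTER_CUBIC)
cv2.imwrite('pics/crop2.png',np.hstack([x,y]))
E
```

```text
(no output)
```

View pics/crop2.png

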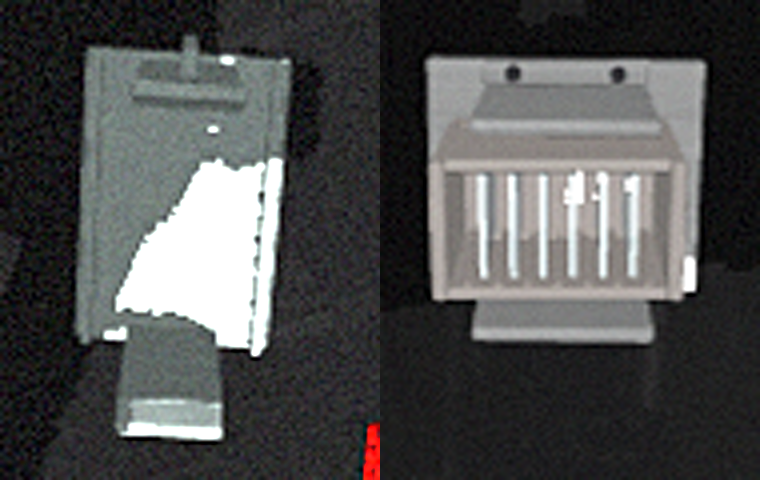

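```bash
cat >> h.py <<'E'
def rect(d,pts,z):
    P=np.array([ray(d,u,v,z) for u,v in pts])[:,:2]
    L=[np.linalg.norm(P[i]-P[(i+1)%4])*1e3 for i in range(4)]
    e=P[0]+P[1]-P[2]-P[3]; f=P[0]+P[3]-P[1]-P[2]
    g=lambda v:np.degrees(np.arctan2(v[1],v[0])).round(2)
    print('c',P.mean(0).round(4),'sides mm',np.round(L,1),'dir01-23',g(e),'dir03-12',g(f)); return P.mean(0)
E
python3 - <<'E'
from h import *
def cr(p): return [(x/4+215,y/4+120) for x,y in p]
d=np.load('pics/w_cr.npz')
rect(d,cr([(88,48),(290,60),(265,355),(78,343)]),.009)
d=np.load('pics/w_st.npz')
rect(d,cr([(60,157),(305,158),(305,299),(53,299)]),.064)
# stand plate far corners z=.004, panel tops
rect(d,cr([(47,58),(325,60),(272,342),(93,340)]),.004)
for u,v in cr([(47,58),(325,60)]): print('plate',ray(d,u,v,.004).round(4))
for u,v in cr([(93,122),(280,123)]): print('panel far inner? top',ray(d,u,v,.064).round(4))
for u,v in cr([(93,328),(272,328),(272,342),(93,342)]): print('panel near top',ray(d,u,v,.064).round(4))
t=np.load('pics/top1.npz')
cv2.imwrite('pics/top1c.png',cv2.resize(t['frame'][150:280,190:380][:,:,::-1],None,fx=4,fy=4,interpolation=cv2.INTER_CUBIC))
E
```

```text
c [ 0.5307 -0.2375] sides mm [54.  84.3 53.8 83.8] dir01-23 -18.42 dir03-12 71.28
c [0.4879 0.2744] sides mm [56.  33.9 59.7 34.2] dir01-23 92.47 dir03-12 -176.23
c [0.4893 0.2655] sides mm [75.3 82.3 52.1 82. ] dir01-23 93.2 dir03-12 -176.63
plate [0.4495 0.3038 0.004 ]
plate [0.5247 0.3084 0.004 ]
panel far inner? top [0.4664 0.2981 0.064 ]
panel far inner? top [0.5087 0.3008 0.064 ]
panel near top [0.4686 0.2487 0.064 ]
panel near top [0.5112 0.2516 0.064 ]
panel near top [0.5116 0.2481 0.064 ]
panel near top [0.4688 0.2452 0.064 ]
```

View pics/top1c.png

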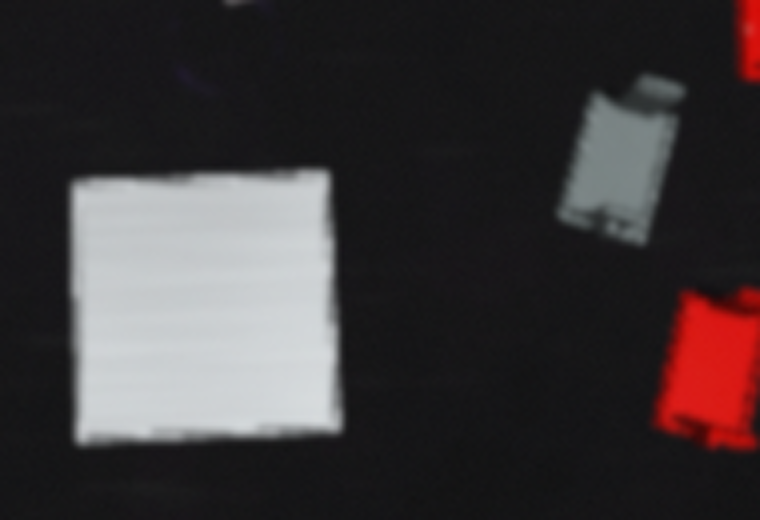

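```bash
python3 - <<'E'
from h import *
def cr(p): return [(x/4+190,y/4+150) for x,y in p]
d=np.load('pics/top1.npz')
rect(d,cr([(597,92),(681,116),(645,245),(557,215)]),.009)
rect(d,cr([(71,179),(329,169),(342,432),(77,444)]),.007)
c,a=np.array([.4883,.273]),np.radians(3.5)
# target orientation in tray: jaw angle choices
for a2 in (a,): print(kinematics.ik([.45,.03,.1],quat(a2)))
env.movel([c[0],c[1],.10],frame=quat(a)) if False else env.reach([c[0],c[1],.10],quat(a))
snap('wrist','w_st2'); print(monitor.sense()['clock'])
E
```

```text
c [ 0.5312 -0.2397] sides mm [55.2 86.7 57.8 84. ] dir01-23 -20.16 dir03-12 70.92
c [0.4509 0.024 ] sides mm [162.7 163.3 161.9 163.8] dir01-23 1.18 dir03-12 91.06
[-1.94250931e-01  3.13951394e-01  1.87932106e+00 -4.44089210e-16
  9.48320198e-01 -2.55337455e-01]
4.425
```

View pics/w_st2.png

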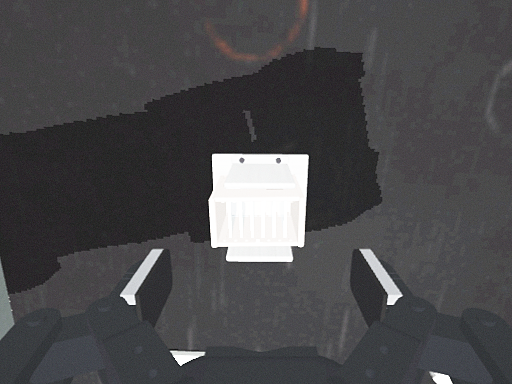

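```bash
python3 - <<'E'
from h import *
c,a=np.array([.4883,.273]),np.radians(3.5)
print(env.movel([c[0],c[1],.011],velocity=.1,guard=8), monitor.sense()['position'])
f0=monitor.sense()['contact_force']
env.close_gripper(effort=40); s=monitor.sense(); print('gap',s['finger_gap']*85,s['clock'],s['contact_force']-f0)
env.movel([c[0],c[1],.12],velocity=.12); s=monitor.sense(); print('gap',s['finger_gap']*85,s['clock'],s['contact_force']-f0)
snap('wrist','w_lift'); snap('scene','s_lift')
E
```

```text
False [0.48870496 0.27313589 0.01165011]
gap 59.65278741168253 5.825 [-0.79490494  0.81349402  5.51841911]
gap 59.79095566926889 6.8833 [-0.06469146  0.28950627 -1.89954054]
```

View pics/w_lift.png

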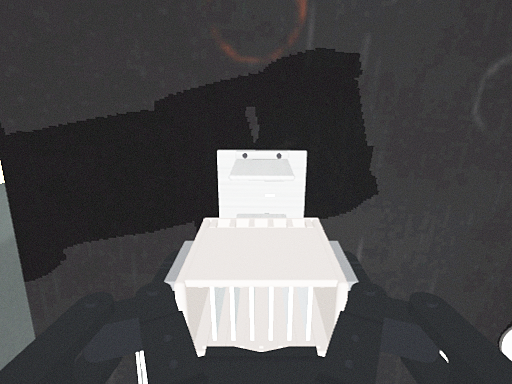

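View pics/s_lift.png

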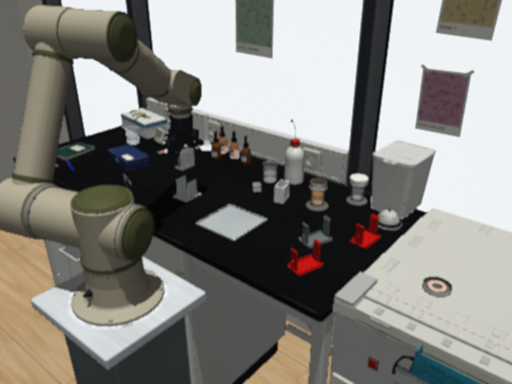

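```bash
python3 - <<'E'
from h import *
d=np.load('pics/w_lift.npz'); s=monitor.sense(); p=np.array(s['position']);R=Rn.from_quat(s['ee_rot']).as_matrix()
# carrier underside was z=.004 at tcp .0117
dz=.004-.0117
for n,h in (('bottom',0),('rim',.06)):
  for y in (.017,-.017):
    print(n,y,[proj(d,p+R@np.array([-(dz+h),y,zz])).round(0).tolist() for zz in (-.03,.03)])
E
```

```text
bottom 0.017 [[203.0, 218.0], [318.0, 218.0]]
bottom -0.017 [[206.0, 275.0], [314.0, 274.0]]
rim 0.017 [[171.0, 286.0], [348.0, 286.0]]
rim -0.017 [[179.0, 364.0], [341.0, 364.0]]
```

```bash
python3 - <<'E'
from h import *
t=[.451,.024]; a=np.radians(-18.5)
env.reach([*t,.12],quat(a))
env.movel([*t,.03],velocity=.12)
f0=monitor.sense()['contact_force']
print(env.movel([*t,.0085],velocity=.03,guard=5)); s=monitor.sense(); print(s['position'],s['clock'],s['contact_force']-f0)
env.release(); env.hold(.3)
env.movel([*t,.13],velocity=.15); print(monitor.sense()['clock'])
snap('top','t_tr'); snap('scene','s_tr');snap('wrist','w_tr')
E
```

```text
True
[0.45071455 0.02405366 0.01055673] 9.5 [-2.70326581  0.87479369  8.16855621]
11.1333
```

View pics/w_tr.png

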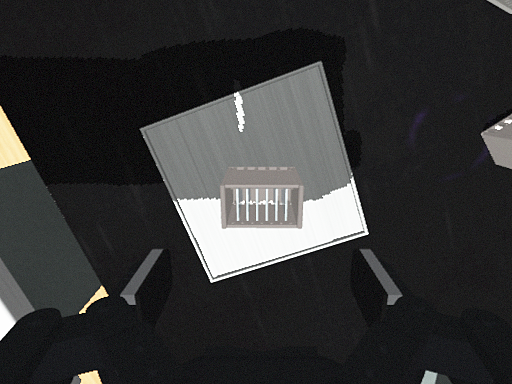

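View pics/s_tr.png

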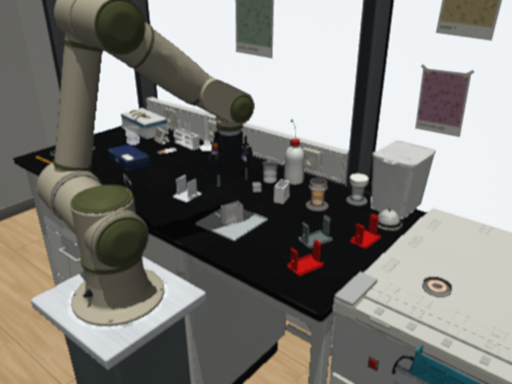

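```bash
python3 - <<'E'
from h import *
d=np.load('pics/w_tr.npz')
rect(d,[(221.5,185.5),(301.5,185.5),(302.5,229),(221.5,229)],.063)
cv2.imwrite('pics/c3.png',cv2.resize(d['frame'][160:240,210:315][:,:,::-1],None,fx=6,fy=6,interpolation=cv2.INTER_CUBIC))
for a in (-108.5,71.5): print(kinematics.ik([.451,.024,.13],quat(np.radians(a))),kinematics.ik([.531,-.2385,.02],quat(np.radians(a))))
E
```

```text
c [0.4511 0.0247] sides mm [56.2 33.4 59.6 33.4] dir01-23 72.13 dir03-12 161.54
[-2.07276421e-01  2.68683966e-01  1.84627304e+00 -4.44089210e-16
  1.02663564e+00  1.68640582e+00] [-6.23295626e-01  6.75917571e-01  1.53397758e+00 -4.44089210e-16
  9.31697506e-01  1.27038661e+00]
[-2.07276421e-01  2.68683966e-01  1.84627304e+00 -4.44089210e-16
  1.02663564e+00 -1.45518684e+00] [-6.23295626e-01  6.75917571e-01  1.53397758e+00 -4.44089210e-16
  9.31697506e-01 -1.87120604e+00]
```

View pics/c3.png

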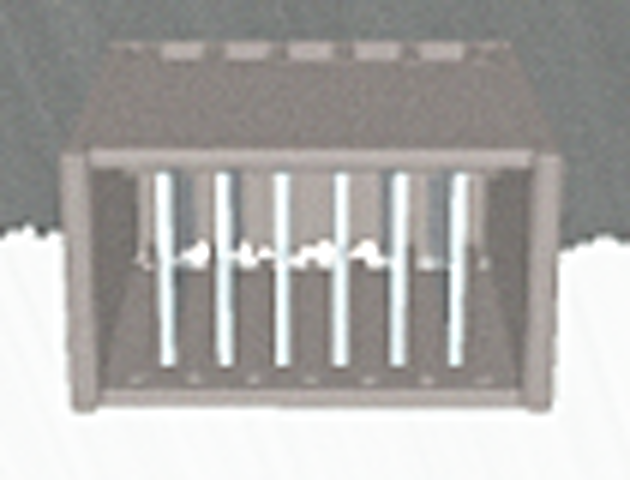

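```bash
python3 - <<'E'
from h import *
t=[.451,.0245]; a=np.radians(-108.5)
env.reach([*t,.13],quat(a))
print(env.movel([*t,.016],velocity=.12,guard=8))
env.close_gripper(effort=40); s=monitor.sense(); print('gap',s['finger_gap']*85,s['clock'],s['position'])
env.movel([*t,.14],velocity=.15); s=monitor.sense(); print('gap',s['finger_gap']*85)
env.reach([.531,-.2386,.14],quat(a)); s=monitor.sense(); print(s['clock'],s['position'])
snap('wrist','w_ov'); snap('top','t_ov');snap('scene','s_ov')
d=np.load('pics/w_ov.npz'); p=np.array(s['position']);R=Rn.from_quat(s['ee_rot']).as_matrix()
dz=.003-.0165
for n,h in (('bottom',0),('rim',.06)):
  for y in (.03,-.03):
    print(n,y,[proj(d,p+R@np.array([-(dz+h),y,zz])).round(0).tolist() for zz in (-.017,.017)])
E
```

```text
False
gap 33.46590984516409 14.3083 [0.45121973 0.02445515 0.01628111]
gap 33.65795632115284
16.35 [ 0.5309667  -0.23726278  0.13985283]
bottom 0.03 [[231.0, 189.0], [296.0, 189.0]]
bottom -0.03 [[234.0, 287.0], [292.0, 287.0]]
rim 0.03 [[215.0, 240.0], [314.0, 240.0]]
rim -0.03 [[222.0, 376.0], [307.0, 376.0]]
```

View pics/w_ov.png

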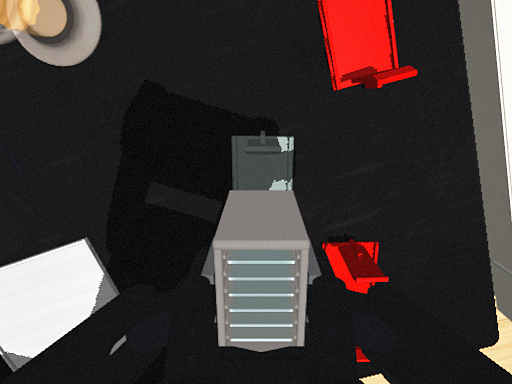

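View pics/s_ov.png

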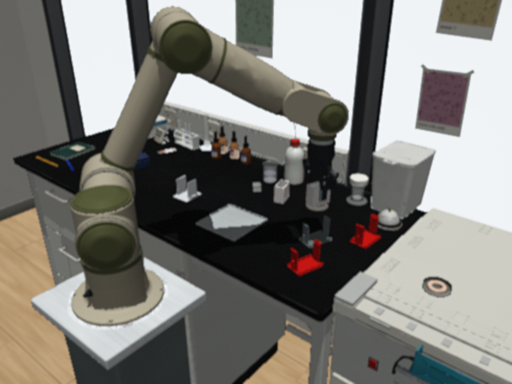

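```bash
python3 - <<'E'
from h import *
d=np.load('pics/w_ov.npz')
a,b=ray(d,232.5,137,.009),ray(d,294,136.5,.009); m=(a+b)/2; e=a-b
ax=np.arctan2(e[1],e[0])-np.pi/2; print(a,b,np.linalg.norm(e),np.degrees(ax)); print('centre if half 42:',m[:2]-.042*np.array([np.cos(ax),np.sin(ax)]))
cv2.imwrite('pics/c4.png',np.clip(2*cv2.resize(d['frame'][120:210,215:310][:,:,::-1],None,fx=6,fy=6,interpolation=cv2.INTER_CUBIC).astype(int),0,255))
print(monitor.sense()['position'])
E
```

```text
[ 0.57852132 -0.22555469  0.009     ] [ 0.56185005 -0.27684385  0.009     ] 0.05393059813105719 -18.00647592261271
centre if half 42: [ 0.53024278 -0.23821604]
[ 0.53120747 -0.23722123  0.140248  ][ WARN:0@0.344] global loadsave.cpp:1063 imwrite_ Unsupported depth image for selected encoder is fallbacked to CV_8U.
```

View pics/c4.png

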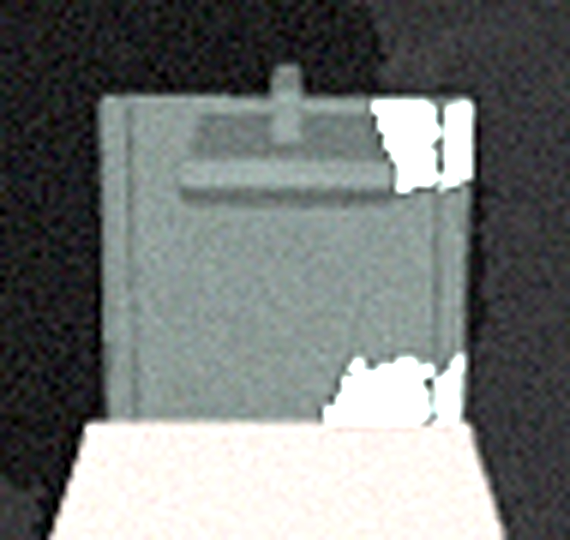

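```bash
python3 - <<'E'
from h import *
q=quat(np.radians(-108.3)); c=[.5305,-.2384]
env.movel([*c,.10],velocity=.1,frame=q); print(monitor.sense()['position'])
env.movel([*c,.035],velocity=.08,guard=8); s=monitor.sense(); f0=s['contact_force']; print(s['position'])
print(env.movel([*c,.0155],velocity=.03,guard=5)); s=monitor.sense(); print(s['position'],s['contact_force']-f0,s['finger_gap']*85,s['clock'])
snap('scene','s_in'); snap('wrist','w_in')
E
```

```text
[ 0.5307256  -0.23837862  0.10037534]
[ 0.53079712 -0.23859427  0.03550413]
True
[ 0.53023942 -0.2382609   0.01721509] [-1.56181123  1.68502849  5.52692996] 33.50157380781189 18.5833
```

View pics/w_in.png

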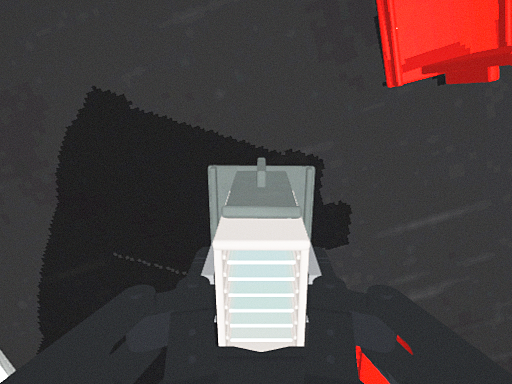

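```bash
python3 - <<'E'
from h import *
c=[.5303,-.2383]
env.release(); env.hold(.3)
env.movel([*c,.16],velocity=.15); print(monitor.sense()['clock'])
d=snap('wrist','w_fin')
env.reach([.45,.1,.25],quat(np.radians(-108))); env.hold(.2)
snap('top','t_fin'); print(monitor.sense()['clock'])
d2=np.load('pics/t_fin.npz')
A=cv2.resize(d['frame'][110:240,195:325],(520,520),interpolation=cv2.INTER_CUBIC)
cv2.imwrite('pics/c5.png',A[:,:,::-1])
cv2.imwrite('pics/c6.png',cv2.resize(d2['frame'][150:230,305:385],(560,560),interpolation=cv2.INTER_CUBIC)[:,:,::-1])
E
```

```text
20.65
22.3
```

View pics/c5.png

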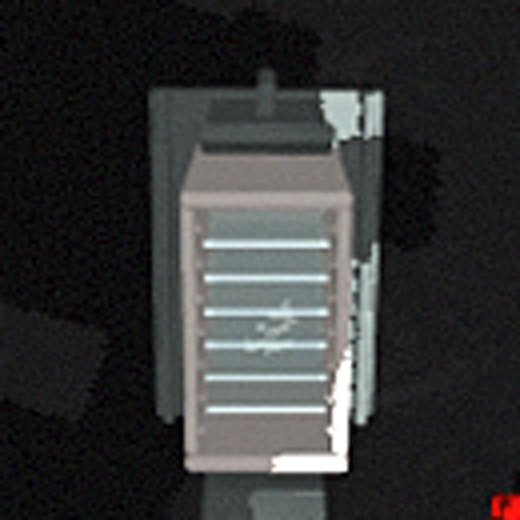

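View pics/c6.png

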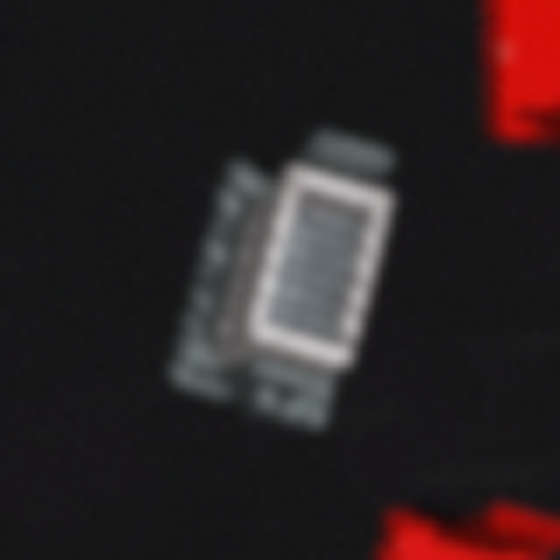

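```bash
python3 - <<'E'
from h import *
d=np.load('pics/w_fin.npz'); f=lambda P:[(x/4+195,y/4+110) for x,y in P]
rect(d,f([(181,197),(354,197),(349,470),(186,470)]),.064)
d=np.load('pics/t_fin.npz'); f=lambda P:[(x/7+305,y/7+150) for x,y in P]
rect(d,f([(290,163),(396,196),(350,368),(250,335)]),.064)
job.hand_in()
E
```

```text
c [ 0.5298 -0.2375] sides mm [33.7 58.  34.1 58. ] dir01-23 -18.27 dir03-12 71.68
c [ 0.5311 -0.2398] sides mm [37.5 62.  35.2 61.5] dir01-23 -17.63 dir03-12 70.52
the job is handed in; nothing more can be done
```

I moved the carrier from the stand to the tray and then into the grey cradle, and handed the job in at about 22 s of the 59 s allowed. The hand-in reports no verdict, so the result rests on my own checks.

**Steps:** I gripped the carrier by its ends in the stand and set it upright at the tray centre, where I let go. I then gripped it again by its long sides and lowered it into the cradle until it touched the floor at the expected height. After letting go I backed the arm off.

**Last checks:**
- **Position:** two views put the carrier's rim centre at (0.530, -0.2375) and (0.531, -0.240). I measured the cradle centre at about (0.5305, -0.2385), so the offset is about 2 mm or less.
- **Angle:** the carrier's long axis measures -18.3° and -17.6°, and the cradle's measures about -18.3°.
- **Upright:** the rim measured close to its true size (about 34 x 58 mm in the wrist view and 36 x 62 mm in the top view), which fits it standing upright.
- **Clear of the arm:** the gripper was well away from the carrier, and the red look-alikes were not touched.

No check failed. The two cameras differ by about 2.5 mm, a little over the stated 2 mm calibration accuracy.

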